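# Slide the sorter's shelf board home into its notches

### The arm

A 7-joint arm with a two-finger parallel gripper is mounted at the origin on the work surface. World frame = base frame: x ahead of the robot, y to its left, z up, the work surface at z = 0. Lengths are in m, angles in rad, forces in N, time in s.
With the tool pointing down it reaches from about 0.425 to 0.925 m from the base axis. Payload 6.8 kg.
Tool frame: the origin (TCP) lies at the very end of the fingers, on their centre line; the grasp point (between the pads) lies 19 mm behind it (r.grip_depth is the distance from the TCP to the grasp point, in m); z points along the fingers, y is the direction in which the jaws open and shut (so a half turn about z gives the same grasp; the last joint's range is limited). The gripper opens to 85 mm and grips with 20 to 120 N. Pads are 22 mm wide; open, the fingers measure 114 mm over their backs; the gripper's body (76 mm by 85 mm) begins 54 mm behind the grasp point. The pads swing forward as they close: fully open they stand 13 mm farther back than shut.
Start: joints at [-0.108, 0.477, 0.022, 1.555, -0.011, 1.109, -0.083], TCP at [0.675, 0, 0.231] pointing down, gripper open.
Joint ranges: [-2.96, 2.96], [-0.34, 2.1], [-1.41, 1.46], [0.24, 2.44], [-1.37, 4.51], [0.17, 1.92], [-2.96, 2.96]. Speed limits (rad/s): [2.39, 2.39, 3.14, 3.14, 3.14, 3.14, 3.14].

### API

Orientations are given as a rotation vector (axis times angle).
In Python, from bench import r, grab_frame gives the robot as it stands. The module is installed in compiled form; this text tells all that it offers.
- The arm moves only by the tool play_rows, never from a script. Its argument "increments" is a list of rows, each a list of 7 numbers: the shift along the tool's x, y, z in mm, then the turn, a rotation vector about the tool's x, y, z in rad, then the closure in counts, from 0 (fully open) to 255 (shut). In form: [[tx, ty, tz, rx, ry, rz, claw], ...]. A call has 1 to 5 rows; each row shifts and turns the pose as measured when the row begins, along the tool's axes as they then stand; what a row does not reach is not made up. A row lasts 1/10 s, in which the tool goes at most 50 mm and 8.59 degrees, less where a joint would pass 70% of its speed; a pose out of reach is approached as far as the arm can. A call is refused whole if a number of a shift passes 50 or a number of a turn 0.15, either way. A call with a gripper value outside its range is refused whole. The fingers move at their own pace and stop on an object; "force" is the grip in N (left out, the last holds). Time passes only in rows, so rows that do not move let the fingers close. It gives the time, the measured TCP pose, the force and the opening at its end, in the units of the state.
- r.get_obs(): the state, without advancing time (a new reading comes with each control period).
- grab_frame(name): name is "scene" or "side" or "wrist"; returns a dict with "color" (384x512x3 uint8, blue, green, red), "depth" (384x512 float32, m along the optical axis (not along the pixel's ray), 0 where there is no reading), "K" (3x3 intrinsics, pixels), "T" (4x4, takes a point from camera to world coordinates). Camera axes: x right, y up, looking along -z (the intrinsics and any distortion apply to the point x, -y, -z); pixel columns grow to the right and rows downward; lengths in m; the calibration is good to about 2 mm. A picture is of the moment at which its call begins.
- r.hand_in(): hands the job in, once; it reports no verdict.
The state is a dict: "clock": time; "joints": joint angles; "qvel": joint speeds; "tau": joint torques, N m; "tcp_pos": TCP position; "orientation": TCP orientation; "contact_force": force on the tool from outside, world axes, zero at the start; "moment": the same for the moment, N m; "grip_width": finger opening in m.
Only numpy, scipy, OpenCV 4.12 (cv2) and the standard library are available. Lean on these libraries where they do the work, as an engineer would, in place of code of your own. Each camera call takes 0.05 s, during which the arm holds its last target.

### The job

The half-depth shelf board of the desk-top sorter has been left short of its place on the rails. With your fingertips at its front edge, push it gently along the rails, away from the sorter's open front, until you feel its four pins drop into their notches and the board lies flush with the tops of the rails; then take your hand clear. Do not lift or carry the board, let the jar ride along on it untouched and upright, and leave everything else on the counter and in the sorter where it stands.

Things in the scene. Friction and masses are not known exactly. Their poses are not given: they have to be found in the camera images.
- sorter: Open-topped maple desk-top cubby, fixed; 320 mm deep (x) x 332 wide (y) x 150 high. Origin: centre of underside. Its x points from the open front (-160) to the back panel (inner face +148); turned up to 0.45 rad. Sides 16 thick, 300 apart; floor 12 thick. On each side's inner face a level wooden rail, 14 wide, top at height 135, full depth, open above.
- notch (a point): Left front notch: its mouth, at the left rail's top (sorter x = -35, y = +143, height 135). Each rail has two notches, 14 mm long (along x), 10 deep, square-cornered, at sorter x = -35 and +105. The rails run on behind them: a board shoved fast can jump them and go up to 28 mm past home, to the back panel.
- shelf: The loose maple shelf board: 170 mm deep (x) x 270 wide (y) x 12 thick, 0.3 to 0.5 kg. Origin: centre of its underside; x towards the sorter's back, z up. Riding on the rails its underside is 133 above the counter; home it is at 123, its top flush with the rail tops, at sorter x = +35 (3 play either way), y = 0. At the start it is 35 to 95 short of home.
- pin (a point): Left front pin of the shelf board, middle of its length. Two steel pins, 8 mm diameter, 13.5 long, stick out of each side edge at shelf x = -70 and +70, half-way up the thickness, and ride on the rail tops. At the start the rear pins are already past the front notches. At home all four drop 10 mm together.
- shelf_front (a point): Middle of the board's front edge, half-way up its 12 mm: the place to push, along the sorter's +x. The space in front of it, above it and for 35 mm below it is free. Sliding takes a few newtons (1 to 5); once in the notches the board stops dead.
- home (a point): Fixed point of the sorter where shelf_front lies when the board is home: sorter x = -50, y = 0, height 129.
- jar: Small amber glass jar, 42 in diameter, 50 high, standing on the rear half of the shelf board, loose; origin at its base centre.
- carton: Cardboard box 85 x 60 x 55 high, loose on the sorter's floor, beneath the shelf's height; origin at its base centre.
- vial: Amber bottle 34 in diameter, 80 high, loose on the sorter's floor; origin at its base centre.
- mug: White mug 80 in diameter, 90 high, on the counter to the left; origin at its base centre.
- stapler: Black stapler 150 x 36 x 60 high on the counter to the right; origin at its base centre.
- sanitizer: Clear bottle 56 in diameter, 130 high, on the counter to the left; origin at its base centre.
- tape: Roll of clear tape lying flat, 76 in diameter, 24 high, on the counter to the right; origin at its base centre.
Not all that is in view belongs to the job. There is more than one size of the mug; the one meant has the size given above. What is shaped like the stapler but green is not meant.

How it is judged:
On the way:
1. the fingertips push against the shelf board while it still rides on its rails, short of home (contact force between the fingers and shelf above 0.3 N and x of shelf in the frame of sorter below 0.029 m and z of shelf in the frame of sorter above 0.129 m), for 0.05 s.
At the end, for the whole second after the job is handed in: Board at rest at home: within 6 mm of x = +35 mm in the sorter's frame, underside 119 to 126 mm high (123 seated), level within 0.02 rad, square within 0.03 rad; the jar upright on it, the other six loose things upright within 30 mm of where they were (x of shelf in the frame of sorter between 0.029 and 0.041 m and z of shelf in the frame of sorter between 0.119 and 0.126 m and angle between shelf's own z axis and vertical below 0.02 rad and angle between the x axis of shelf and the x axis of sorter, either way round below 0.03 rad and linear speed of shelf below 0.01 m/s and angle between each of jar, carton, vial, mug, stapler, sanitizer, tape's own z axis and vertical below 0.15 rad and linear speed of jar below 0.02 m/s and height (world z) of jar above 0.12 m and distance of each of carton, vial, mug, stapler, sanitizer, tape from where it was at the start of the episode below 0.03 m); the robot touches nothing.
It fails at once if the shelf board is lifted off its rails (underside more than 12 mm above its riding height) or tipped by more than 0.15 rad (height (world z) of shelf above 0.145 m or angle between shelf's own z axis and vertical above 0.15 rad).
It fails at once if the board is shoved with more than 40 N (contact force between any of the fingers, the arm and shelf above 40 N).
It fails at once if the jar is touched by the robot (contact force between any of the fingers, the arm and jar above 0.5 N).
It fails at once if the jar is tipped by more than 0.5 rad (angle between jar's own z axis and vertical above 0.5 rad).
It fails at once if a bystander is pushed more than 30 mm or tipped by more than 0.5 rad (distance of any of carton, vial, mug, stapler, sanitizer, tape from where it was at the start of the episode above 0.03 m or angle between any of carton, vial, mug, stapler, sanitizer, tape's own z axis and vertical above 0.5 rad).
It also fails if it takes over 35 s, if anything falls off the work surface, if the arm or the gripper's body presses on something with over 40 N, if the wrist force passes 120 N, or if a joint passes its speed limit or range.

## Working session

There is one attempt and no reset: what is moved stays moved. The work goes in short steps, Python scripts to look and compute and a tool call to move; the robot and the scene stay as the last step left them, time stands still between calls to the robot, and variables do not carry over. Pictures are saved under pics/ and viewed, and the job is handed in when it is done.

Besides the shell and the picture viewer there is one more tool, called after "Request:" as name(argument=value, ...) on one line, values as JSON. play_rows: Moves the arm, as the interface text tells. Its arguments: {"type":"object","properties":{"increments":{"type":"array","items":{"type":"array","items":{"type":"number"}}},"force":{"type":"number"}},"required":["increments"]}

```bash
mkdir -p pics; python3 - <<'E'
from bench import r, grab_frame
import cv2, numpy as np, pickle
d={}
for n in ["scene","side","wrist"]:
    f=grab_frame(n); d[n]=f; cv2.imwrite(f"pics/{n}0.png",f["color"]); print(n,f["T"].round(3).tolist(),f["K"].tolist())
pickle.dump(d,open("f0.pkl","wb"))
print(r.get_obs())
E
```

```text
scene [[0.31, -0.683, 0.661, 1.43], [0.951, 0.232, -0.205, -0.299], [-0.013, 0.692, 0.722, 1.185], [0.0, 0.0, 0.0, 1.0]] [[434.8390529197324, 0.0, 251.02476210476823], [0.0, 434.8390529197324, 193.71969142279102], [0.0, 0.0, 1.0]]
side [[-0.905, 0.31, -0.29, 0.152], [-0.425, -0.679, 0.599, 0.651], [-0.012, 0.665, 0.746, 0.923], [0.0, 0.0, 0.0, 1.0]] [[376.7021694687141, 0.0, 258.29380742121225], [0.0, 376.7021694687141, 188.17666549631355], [0.0, 0.0, 1.0]]
wrist [[1.0, -0.0, 0.002, 0.675], [-0.0, 0.958, 0.286, 0.073], [-0.002, -0.286, 0.958, 0.373], [0.0, 0.0, 0.0, 1.0]] [[341.74784033362516, 0.0, 260.7358848842627], [0.0, 341.74784033362516, 192.79395765634266], [0.0, 0.0, 1.0]]
{'clock': 0.15, 'joints': array([-0.10809454,  0.47762806,  0.02237156,  1.55618801, -0.01150676,
        1.10930371, -0.08309133]), 'qvel': array([-0.00146884, -0.00049761,  0.00049815, -0.00508525, -0.00138842,
        0.00050956, -0.00065216]), 'tau': array([ 1.55385478e-03, -5.96924365e+01,  1.60940632e+00, -2.81490952e+01,
        1.26662746e-02,  6.56643446e-03,  5.58682734e-05]), 'tcp_pos': array([ 6.74557418e-01, -2.19394739e-05,  2.30552924e-01]), 'orientation': array([-2.22079956e+00, -2.22079119e+00,  1.66347501e-03]), 'contact_force': array([-0.61991855, -1.10788094, -0.37487346]), 'moment': array([0.02512277, 0.07280488, 0.02996648]), 'grip_width': 0.08538939348660816}
```

View pics/scene0.png

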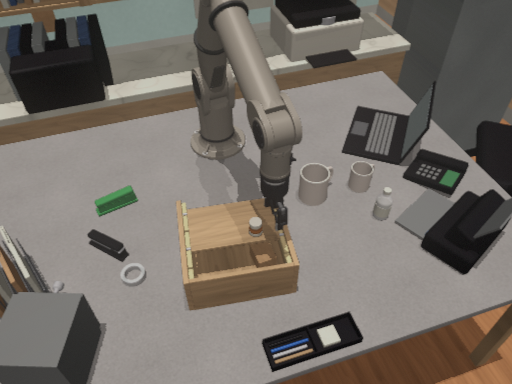

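View pics/side0.png

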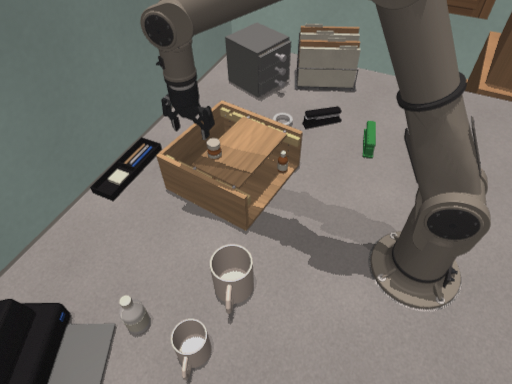

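View pics/wrist0.png

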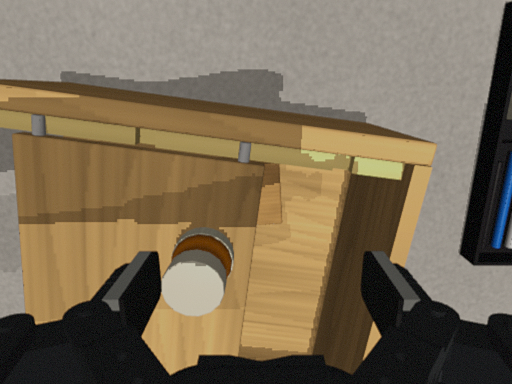

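```bash
cat > h.py <<'E'
import numpy as np, cv2, pickle
def ray(f,u,v,z):
    K,T=f["K"],f["T"]; d=np.array([(u-K[0,2])/K[0,0],-(v-K[1,2])/K[1,1],-1.0]); d=T[:3,:3]@d; o=T[:3,3]
    return o+d*(z-o[2])/d[2]
def cloud(f):
    K,T=f["K"],f["T"]; D=f["depth"]; v,u=np.mgrid[:D.shape[0],:D.shape[1]]
    P=np.stack([(u-K[0,2])/K[0,0]*D,-(v-K[1,2])/K[1,1]*D,-D],-1)
    P=P@T[:3,:3].T+T[:3,3]; P[D==0]=np.nan; return P
def proj(f,p):
    T=f["T"];q=T[:3,:3].T@(np.array(p)-T[:3,3]); K=f["K"]
    return K[0,0]*q[0]/-q[2]+K[0,2], K[1,1]*-q[1]/-q[2]+K[1,2]
E
python3 - <<'E'
from h import *
d=pickle.load(open("f0.pkl","rb"))
c=d["wrist"]["color"]; cv2.imwrite("pics/w0a.png",cv2.resize(c[70:270,0:260],None,fx=3,fy=3,interpolation=2)[:600,:800])
c=d["scene"]["color"]; cv2.imwrite("pics/s0a.png",cv2.resize(c[180:310,160:310],None,fx=4.6,fy=4.6,interpolation=2))
c=d["side"]["color"]; cv2.imwrite("pics/d0a.png",cv2.resize(c[90:230,150:310],None,fx=4.2,fy=4.2,interpolation=2))
E
```

```text
(no output)
```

View pics/w0a.png

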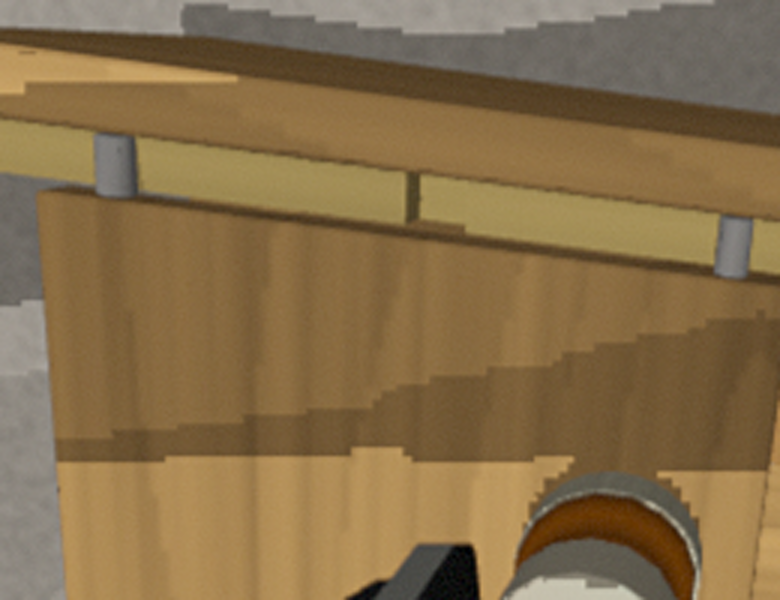

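View pics/s0a.png

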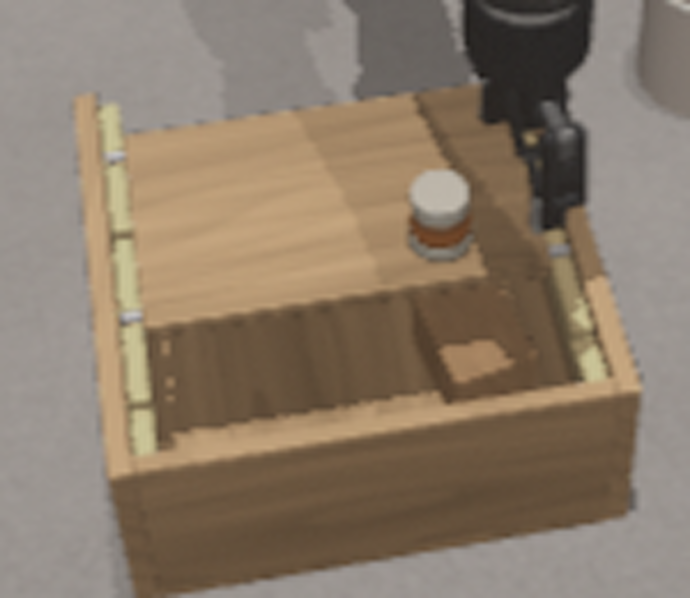

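View pics/d0a.png

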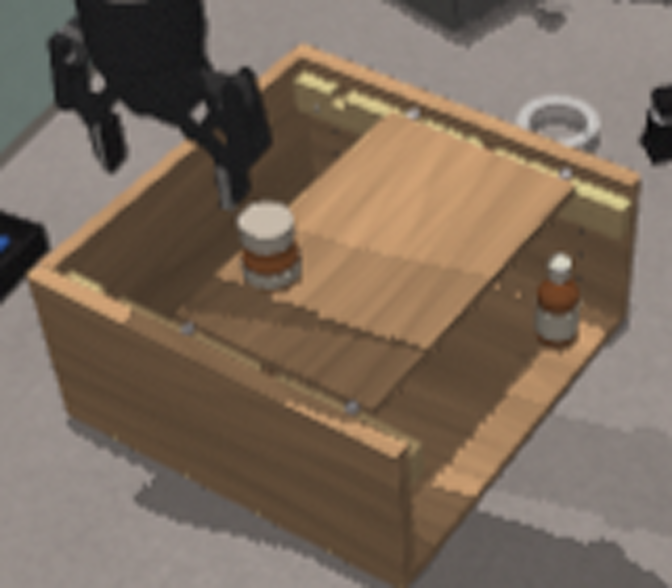

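```bash
python3 - <<'E'
from h import *
d=pickle.load(open("f0.pkl","rb"))
S=lambda u,v,z:ray(d["side"],150+u/4.2-.4,90+v/4.2-.4,z)
C=lambda u,v,z:ray(d["scene"],160+u/4.6-.4,180+v/4.6-.4,z)
W=lambda u,v,z:ray(d["wrist"],u/3-.3,70+v/3-.3,z)
print("side BL,FL,FR,BR");
sp=[S(*p,.15)[:2] for p in [(32,270),(407,450),(638,180),(303,45)]]; print(np.round(sp,4))
cp=[C(*p,.15)[:2] for p in [(638,388),(110,478),(77,95)]]; print("scene BL BR FR",np.round(cp,4))
m=np.array([[148+12,166],[-160,166],[-160,-166],[160,-166]])/1000.
pts=[(m[i],sp[i]) for i in range(4)]+[(m[0],cp[0]),(m[3],cp[1]),(m[2],cp[2])]
A=np.array([p[0] for p in pts]);B=np.array([p[1] for p in pts])
H=(A-A.mean(0)).T@(B-B.mean(0));th=np.arctan2(H[0,1]-H[1,0],H[0,0]+H[1,1])
R=np.array([[np.cos(th),-np.sin(th)],[np.sin(th),np.cos(th)]]);t=B.mean(0)-R@A.mean(0)
print("yaw",th,"t",t,"res",((A@R.T+t)-B).round(4).tolist())
L=lambda p:((p[:2]-t)@R*1000).round(1)
print("pins side FL RL FR RR",[L(S(*p,.140)) for p in [(352,407),(188,328),(566,173),(412,113)]])
print("pins scene FR RR RL",[L(C(*p,.140)) for p in [(115,157),(131,316),(559,250)]])
print("wrist pins F R",L(W(116,165,.141)),L(W(735,246,.141)),"notch",L(W(406,198,.135)))
print("jar side",L(S(270,275,.146)), "vial", L(S(557,330,.02)))
print("notch scene",L(C(122,236,.135)),L(C(140,407,.135)))
pickle.dump((th,t),open("fit.pkl","wb"))
c=cloud(d["scene"]); 
print("hand wrist yaw etc")
E
```

```text
side BL,FL,FR,BR
[[ 0.7876  0.032 ]
 [ 0.4684  0.072 ]
 [ 0.4286 -0.2394]
 [ 0.742  -0.2868]]
scene BL BR FR [[ 0.789   0.0376]
 [ 0.7483 -0.2869]
 [ 0.4314 -0.2439]]
yaw -0.13298881980371044 t [ 0.60839636 -0.10425435] res [[0.0014, 0.0071], [0.0034, 0.0095], [-0.0008, -0.0082], [0.0029, -0.0032], [-0.0, 0.0015], [-0.0033, -0.0031], [-0.0036, -0.0037]]
pins side FL RL FR RR [array([-105. ,  137.6]), array([ 35. , 137.9]), array([-104.5, -146.9]), array([  37. , -146.1])]
pins scene FR RR RL [array([-102.1, -140.4]), array([  37.1, -140.7]), array([ 37.1, 143.5])]
wrist pins F R [-103.   142.9] [ 36.3 143.1] notch [-40.6 143.1]
jar side [14.7 69.2] vial [-127.7 -102.2]
notch scene [ -34.8 -141.5] [ 105.  -141.3]
hand wrist yaw etc
```

Request:
play_rows(increments=[[0,0,-50,0,0,0,128],[-16,-46,-10,0,0,0,128],[-16,-46,0,0,0,0,128],[-16,-46,0,0,0,0,128],[-16,-46,0,0,0,0,128]])

```text
clock: 0.65
tcp_pos: [0.4927, -0.0615, 0.2902]
orientation: [-2.213, -2.227, 0.001]
contact_force: [0.5, -0.6, 1.6]
grip_width: 0.0427
```

Request:
play_rows(increments=[[0,0,0,0,0,-0.148,128],[0,0,0,0,0,-0.148,128],[0,0,0,0,0,-0.148,128],[0,0,0,0,0,-0.148,128],[0,0,0,0,0,-0.148,128]])

```text
clock: 1.15
tcp_pos: [0.4831, -0.0657, 0.2895]
orientation: [-1.243, -2.879, 0.004]
contact_force: [-0.0, 0.1, 0.6]
grip_width: 0.0423
```

Request:
play_rows(increments=[[0,0,0,0,0,-0.148,128],[0,0,0,0,0,-0.148,128],[0,0,0,0,0,-0.148,128],[0,0,0,0,0,-0.148,128],[0,0,0,0,0,-0.1,128]])

```text
clock: 1.65
tcp_pos: [0.4817, -0.0659, 0.2885]
orientation: [-0.172, -3.128, 0.001]
contact_force: [0.2, -0.3, 0.9]
grip_width: 0.0428
```

```bash
cat >> h.py <<'E'
from scipy.spatial.transform import Rotation as Ro
def pose(r):
    th,t=pickle.load(open("fit.pkl","rb")); o=r.get_obs(); M=Ro.from_rotvec(o["orientation"]).as_matrix()
    c,s=np.cos(th),np.sin(th); q=np.array([[c,s],[-s,c]])@(o["tcp_pos"][:2]-t)
    des=np.array([[-c,-s,0],[s,-c,0],[0,0,-1]])
    des=np.array([[-c,-s,0],[-s,c,0],[0,0,-1]]).T if 0 else np.column_stack([[-c,-s,0],[-s,c,0],[0,0,-1]])
    print("clock",o["clock"],"sorter mm",(q*1000).round(1),"z",o["tcp_pos"][2].round(4),"rot err(tool)",Ro.from_matrix(M.T@des).as_rotvec().round(3),"F",o["contact_force"].round(2),"w",o["grip_width"].round(4),"j",o["joints"].round(2))
E
python3 - <<'E'
from h import *; from bench import r,grab_frame
pose(r)
f=grab_frame("wrist"); cv2.imwrite("pics/w1.png",f["color"]); pickle.dump(f,open("w1.pkl","wb"))
E
```

```text
Traceback (most recent call last):
  File "h.py", line 18, in pose
    print("clock",o["clock"],"sorter mm",(q*1000).round(1),"z",o["tcp_pos"][2].round(4),"rot err(tool)",Ro.from_matrix(M.T@des).as_rotvec().round(3),"F",o["contact_force"].round(2),"w",o["grip_width"].round(4),"j",o["joints"].round(2))
                                                                                                                                                                                         ^^^^^^^^^^^^^^^^^^^^^
AttributeError: 'float' object has no attribute 'round'
```

```bash
sed -i 's/o\["grip_width"\].round(4)/round(o["grip_width"],4)/' h.py
python3 - <<'E'
from h import *; from bench import r,grab_frame
pose(r)
f=grab_frame("wrist"); cv2.imwrite("pics/w1.png",f["color"]); pickle.dump(f,open("w1.pkl","wb"))
E
```

```text
clock 1.65 sorter mm [-130.7   21.2] z 0.2885 rot err(tool) [-0.001 -0.009  0.023] F [ 0.18 -0.31  0.94] w 0.0428 j [ 0.07  0.12 -0.07  1.91  0.01  1.12  1.46]
```

View pics/w1.png

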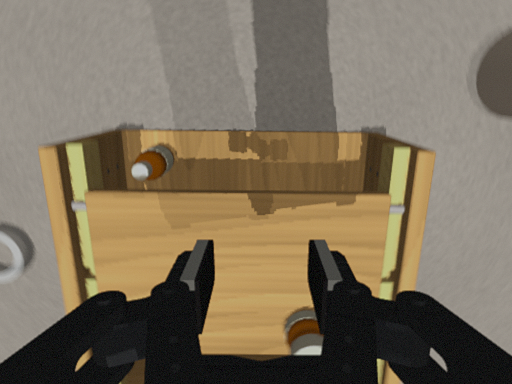

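```bash
python3 - <<'E'
from h import *
f=pickle.load(open("w1.pkl","rb")); th,t=pickle.load(open("fit.pkl","rb")); c,s=np.cos(th),np.sin(th)
L=lambda p:(np.array([[c,s],[-s,c]])@(p[:2]-t)*1000).round(1)
print("front corners R,L",L(ray(f,41,149,.15)),L(ray(f,434,151,.15)))
print("board front corners",L(ray(f,87,191.5,.145)),L(ray(f,390,193.5,.145)))
print("pins",L(ray(f,78,206,.141)),L(ray(f,397,209.5,.141)))
print("vial cap",L(ray(f,141,172,.09)))
E
```

```text
front corners R,L [-154.2 -161.8] [-160.1  164.1]
board front corners [-116.8 -130.5] [-121.3  134.3]
pins [-101.9 -142.3] [-105.3  144.1]
vial cap [-122.6 -101.5]
```

Request:
play_rows(increments=[[38,-20,0,0,0,0.01,128],[0,0,40,0,0,0,128],[0,0,45,0,0,0,128],[0,0,45,0,0,0,128],[0,0,0,0,0,0,128]])

```text
clock: 2.2
tcp_pos: [0.4413, -0.0828, 0.1581]
orientation: [-0.198, -3.134, 0.002]
contact_force: [-1.2, 0.4, 0.4]
grip_width: 0.0425
```

```bash

python3 - <<'E'
from h import *; from bench import r,grab_frame
th,t=pickle.load(open("fit.pkl","rb")); pickle.dump((-0.12,t),open("fit.pkl","wb"))
pose(r)
f=grab_frame("wrist"); cv2.imwrite("pics/w2.png",f["color"]); pickle.dump(f,open("w2.pkl","wb"))
f=grab_frame("side"); cv2.imwrite("pics/d2.png",cv2.resize(f["color"][60:260,120:380],None,fx=3,fy=3))
E
```

```text
clock 2.2 sorter mm [-168.5    1.3] z 0.1581 rot err(tool) [-0.001 -0.001 -0.006] F [-1.2   0.38  0.43] w 0.0425 j [ 0.1   0.21 -0.06  2.15  0.02  0.79  1.47]
```

View pics/w2.png

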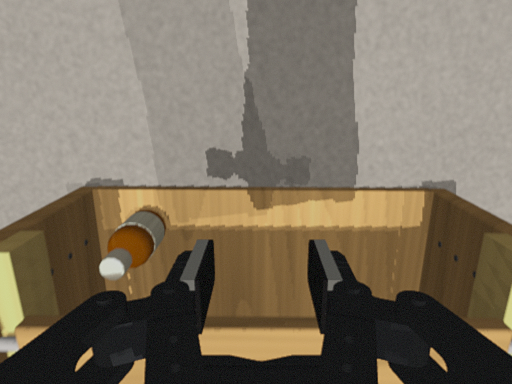

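View pics/d2.png

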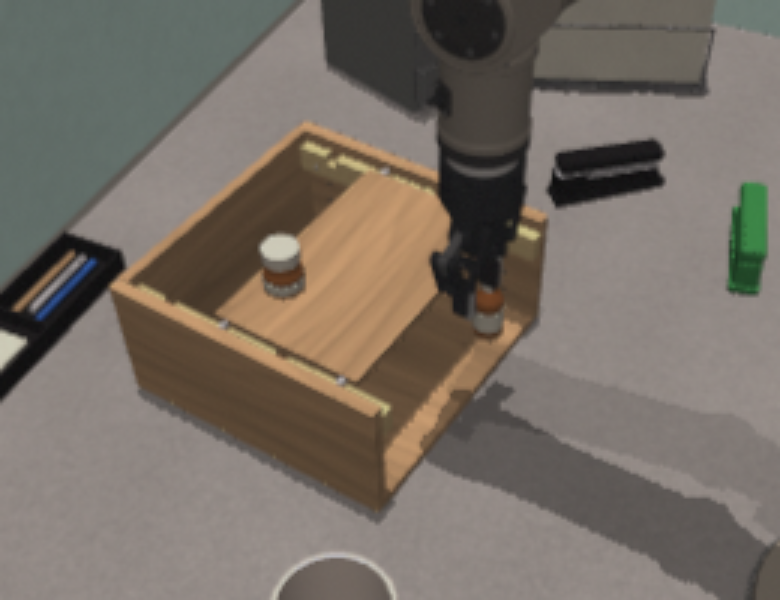

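Request:
play_rows(increments=[[0,0,24,0,0,-0.006,128],[0,0,24,0,0,0,128],[-15,0,0,0,0,0,128],[-10,0,0,0,0,0,128],[0,0,0,0,0,0,128]])

```text
clock: 2.8
tcp_pos: [0.4814, -0.0869, 0.1261]
orientation: [0.192, 3.109, -0.002]
contact_force: [-2.0, 1.2, -0.5]
grip_width: 0.0428
```

```bash

python3 - <<'E'
from h import *; from bench import r,grab_frame
pose(r)
f=grab_frame("side"); cv2.imwrite("pics/d3.png",cv2.resize(f["color"][80:220,160:320],None,fx=4.2,fy=4.2))
E
```

```text
clock 2.8 sorter mm [-128.2    2.1] z 0.1261 rot err(tool) [ 0.     0.027 -0.003] F [-1.96  1.17 -0.46] w 0.0428 j [ 0.1   0.3  -0.05  2.11  0.03  0.71  1.47]
```

View pics/d3.png

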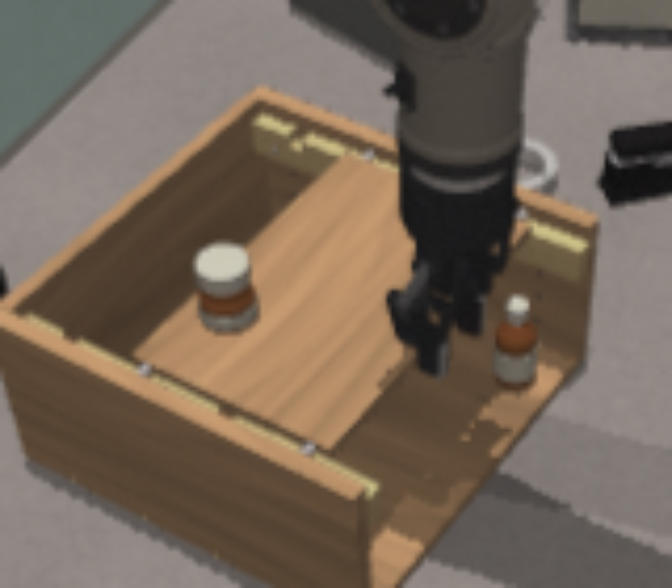

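Request:
play_rows(increments=[[6,0,0,0,0.02,0,128],[0,0,8,0,0,0,128],[0,0,6,0,0,0,128],[0,0,0,0,0,0,128]])

```text
clock: 3.25
tcp_pos: [0.4752, -0.0861, 0.1132]
orientation: [0.194, 3.126, -0.0]
contact_force: [-0.1, -0.2, 0.2]
grip_width: 0.0424
```

```bash

python3 - <<'E'
from h import *; from bench import r,grab_frame
pose(r)
E
```

```text
clock 3.25 sorter mm [-134.5    2.1] z 0.1132 rot err(tool) [ 0.     0.01  -0.004] F [-0.08 -0.17  0.17] w 0.0424 j [ 0.1   0.32 -0.05  2.12  0.03  0.69  1.47]
```

Now push slowly, watching the force.

Request:
play_rows(increments=[[-2,0,0,0,0.008,0,128],[-2,0,0,0,0,0,128],[-2,0,0,0,0,0,128],[-2,0,0,0,0,0,128],[-2,0,0,0,0,0,128]])

```text
clock: 3.75
tcp_pos: [0.4827, -0.0873, 0.1124]
orientation: [-0.195, -3.13, -0.001]
contact_force: [-5.0, 1.0, 5.0]
grip_width: 0.0427
```

Request:
play_rows(increments=[[-3,0,0,0,0,0,128],[-3,0,0,0,0,0,128],[-3,0,0,0,0,0,128],[-3,0,0,0,0,0,128],[-3,0,0,0,0,0,128]])

```text
clock: 4.25
tcp_pos: [0.49, -0.0884, 0.1111]
orientation: [-0.192, -3.113, -0.001]
contact_force: [-6.4, 1.3, 4.9]
grip_width: 0.0429
```

```bash

python3 - <<'E'
from h import *; from bench import r,grab_frame
pose(r)
f=grab_frame("side"); cv2.imwrite("pics/d4.png",cv2.resize(f["color"][80:220,160:320],None,fx=4.2,fy=4.2))
f=grab_frame("wrist"); cv2.imwrite("pics/w4.png",f["color"]);pickle.dump(f,open("w4.pkl","wb"))
E
```

```text
clock 4.25 sorter mm [-119.5    1.6] z 0.1111 rot err(tool) [-0.001 -0.023 -0.003] F [-6.42  1.27  4.9 ] w 0.0429 j [ 0.1   0.36 -0.05  2.06  0.03  0.74  1.48]
```

View pics/d4.png

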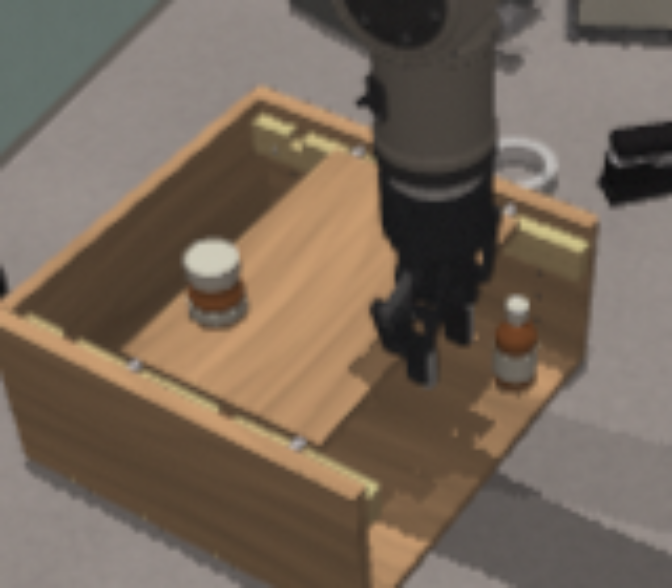

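View pics/w4.png

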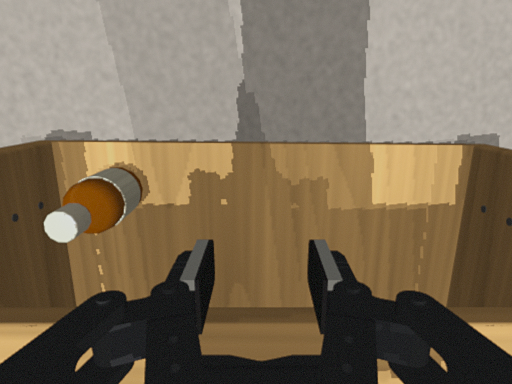

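Request:
play_rows(increments=[[-3,0,-0.5,0,-0.01,0,128],[-3,0,-0.5,0,-0.01,0,128],[-3,0,-0.5,0,0,0,128],[-3,0,-0.5,0,0,0,128],[-3,0,0,0,0,0,128]])

```text
clock: 4.85
tcp_pos: [0.5055, -0.0904, 0.1123]
orientation: [-0.193, -3.134, 0.001]
contact_force: [-3.1, 0.0, -0.9]
grip_width: 0.0424
```

Request:
play_rows(increments=[[-3,0,0,0,0,0,128],[-3,0,0,0,0,0,128],[-3,0,0,0,0,0,128],[-3,0,0,0,0,0,128],[-3,0,0,0,0,0,128]])

```text
clock: 5.35
tcp_pos: [0.5216, -0.0925, 0.1123]
orientation: [-0.193, -3.133, 0.001]
contact_force: [-3.7, 0.0, 0.7]
grip_width: 0.0425
```

```bash

python3 - <<'E'
from h import *; from bench import r,grab_frame
pose(r)
f=grab_frame("side"); cv2.imwrite("pics/d5.png",cv2.resize(f["color"][80:220,160:320],None,fx=4.2,fy=4.2)); pickle.dump(f,open("d5.pkl","wb"))
E
```

```text
clock 5.35 sorter mm [-87.6   1.3] z 0.1123 rot err(tool) [-0.001 -0.003 -0.003] F [-3.69  0.04  0.73] w 0.0425 j [ 0.1   0.39 -0.05  2.    0.03  0.75  1.48]
```

View pics/d5.png

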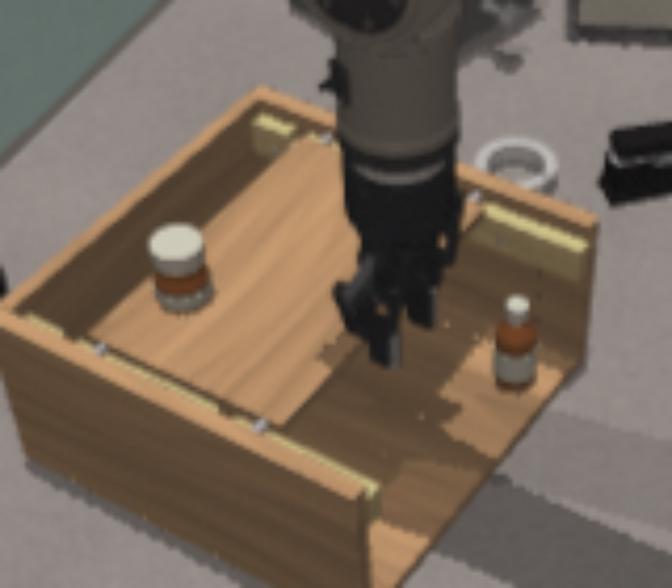

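```bash

python3 - <<'E'
from h import *
f=pickle.load(open("d5.pkl","rb")); th,t=pickle.load(open("fit.pkl","rb")); c,s=np.cos(th),np.sin(th)
L=lambda p:(np.array([[c,s],[-s,c]])@(p[:2]-t)*1000).round(1)
for p in [(261,426),(99,349),(475,198),(327,138)]: print(L(ray(f,160+p[0]/4.2-.4,80+p[1]/4.2-.4,.14)))
E
```

```text
[-63.1 138.9]
[ 78.4 138.3]
[ -64.  -143.7]
[  76.9 -147.2]
```

Request:
play_rows(increments=[[-3,0,0,0,0,0,128],[-3,0,0,0,0,0,128],[-3,0,0,0,0,0,128],[-3,0,0,0,0,0,128],[-2,0,0,0,0,0,128]])

```text
clock: 5.9
tcp_pos: [0.5369, -0.0944, 0.1123]
orientation: [-0.193, -3.133, 0.002]
contact_force: [-2.3, 0.3, -0.3]
grip_width: 0.0421
```

Request:
play_rows(increments=[[-2,0,0,0,0,0,128],[-2,0,0,0,0,0,128],[-1.5,0,0,0,0,0,128],[-1.5,0,0,0,0,0,128],[-1.5,0,0,0,0,0,128]])

```text
clock: 6.4
tcp_pos: [0.5475, -0.0958, 0.1125]
orientation: [0.194, 3.136, -0.002]
contact_force: [-3.6, -0.0, 2.0]
grip_width: 0.0427
```

```bash

python3 - <<'E'
from h import *; from bench import r,grab_frame
pose(r)
E
```

```text
clock 6.4 sorter mm [-61.5   1.1] z 0.1125 rot err(tool) [-0.001  0.    -0.003] F [-3.57 -0.01  1.95] w 0.0427 j [ 0.1   0.43 -0.04  1.95  0.03  0.77  1.48]
```

Request:
play_rows(increments=[[-1.5,0,0,0,0,0,128],[-1.5,0,0,0,0,0,128]])

```text
clock: 6.6
tcp_pos: [0.5498, -0.0964, 0.1124]
orientation: [-0.195, -3.134, 0.002]
contact_force: [-6.3, 0.9, 3.7]
grip_width: 0.0428
```

```bash

python3 - <<'E'
from h import *; from bench import r,grab_frame
pose(r)
f=grab_frame("side"); cv2.imwrite("pics/d6.png",cv2.resize(f["color"][80:220,160:320],None,fx=4.2,fy=4.2)); pickle.dump(f,open("d6.pkl","wb"))
E
```

```text
clock 6.6 sorter mm [-59.1   0.8] z 0.1124 rot err(tool) [-0.001 -0.002 -0.004] F [-6.32  0.91  3.72] w 0.0428 j [ 0.1   0.43 -0.04  1.94  0.03  0.77  1.48]
```

View pics/d6.png

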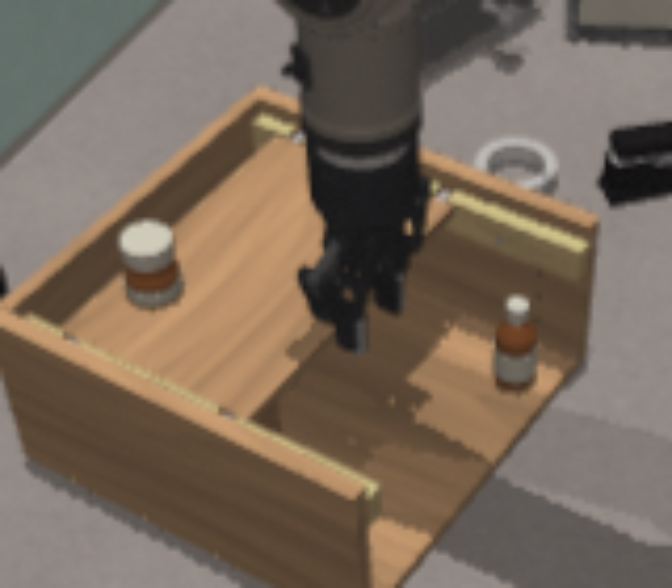

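```bash
cat >> h.py <<'E'
def boardcheck(f):
    th,t=pickle.load(open("fit.pkl","rb")); c,s=np.cos(th),np.sin(th)
    P=cloud(f).reshape(-1,3); q=(P[:,:2]-t)@np.array([[c,-s],[s,c]])
    for x in (-.03,.0,.03,.06,.1,.11):
        row=[]
        for y in (-.12,-.08,-.04,0,.04,.08,.12):
            m=(abs(q[:,0]-x)<.012)&(abs(q[:,1]-y)<.015)&(P[:,2]>.1)
            row.append((round(float(np.nanmedian(P[m,2])*1000),1),int(m.sum())) if m.sum() else None)
        print(x,row)
E
python3 - <<'E'
from h import *; from bench import grab_frame
d=pickle.load(open("f0.pkl","rb"))
print("before scene"); boardcheck(d["scene"]); print("now side"); boardcheck(pickle.load(open("d6.pkl","rb")))
f=grab_frame("scene"); print("now scene"); boardcheck(f); cv2.imwrite("pics/s6.png",cv2.resize(f["color"][180:310,160:310],None,fx=4.6,fy=4.6,interpolation=2))
E
```

```text
before scene
-0.03 [(145.9, 55), (145.0, 62), (145.5, 58), (145.6, 56), (147.8, 105), (645.0, 158), (631.2, 141)]
0.0 [(145.0, 64), (145.9, 60), (145.2, 59), (145.3, 57), (145.8, 54), (627.1, 177), (620.7, 173)]
0.03 [(145.6, 69), (145.3, 60), (145.5, 64), (145.5, 64), (148.2, 96), (202.0, 253), (607.2, 217)]
0.06 [(140.8, 30), (142.1, 33), (141.6, 32), (141.8, 30), (142.8, 35), (489.5, 357), (597.2, 142)]
0.1 [(123.0, 3), None, None, None, None, (566.1, 293), (462.7, 733)]
0.11 [(119.2, 3), None, None, None, None, (563.6, 157), (329.3, 168)]
now side
-0.03 [(134.7, 9), (136.5, 3), (476.0, 6), (134.9, 3), (418.9, 264), (134.8, 61), (134.3, 65)]
0.0 [None, None, (134.9, 7), (134.1, 22), (134.8, 51), (134.8, 54), (134.4, 59)]
0.03 [None, (134.5, 4), (134.9, 45), (134.6, 53), (134.4, 49), (134.9, 53), (135.0, 56)]
0.06 [None, (134.6, 40), (134.9, 48), (134.1, 48), (134.5, 51), (138.5, 106), (134.8, 56)]
0.1 [(134.7, 33), (134.6, 39), (135.0, 48), (135.3, 44), (184.0, 10), (150.5, 63), (135.0, 57)]
0.11 [(134.7, 30), (134.5, 32), (134.9, 37), (134.6, 41), (184.7, 1), (134.8, 42), (135.0, 51)]
now scene
-0.03 [(135.0, 56), (136.0, 56), (383.1, 278), (353.7, 706), (397.7, 412), (135.3, 51), (135.1, 53)]
0.0 [(135.6, 62), (135.5, 64), (138.0, 99), (135.3, 63), (134.9, 62), (135.8, 57), (135.1, 58)]
0.03 [(135.2, 68), (134.8, 67), (135.2, 60), (135.8, 63), (135.4, 60), (135.6, 38), (135.4, 58)]
0.06 [(135.0, 66), (135.1, 64), (135.6, 65), (135.5, 65), (135.9, 58), (157.3, 2), (134.7, 62)]
0.1 [(135.5, 69), (135.4, 73), (135.8, 70), (134.9, 72), (137.2, 96), (159.5, 136), (135.2, 65)]
0.11 [(135.4, 86), (135.3, 80), (134.6, 80), (134.5, 78), (135.5, 93), (147.2, 137), (134.6, 69)]
```

View pics/s6.png

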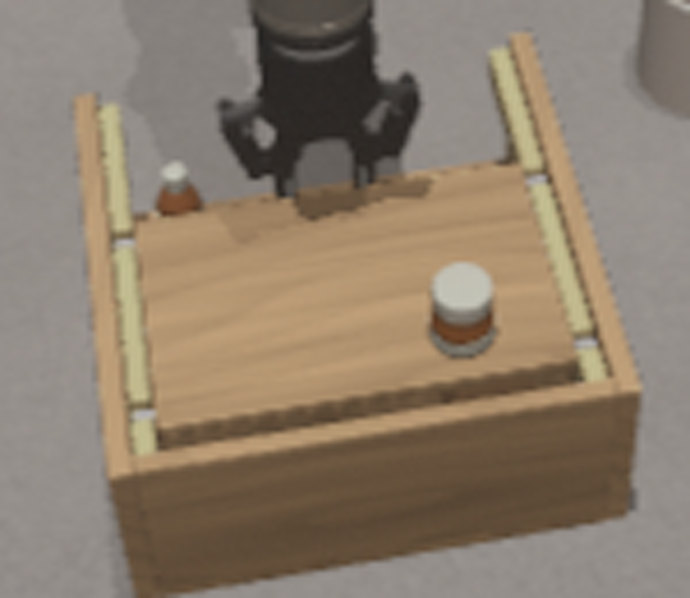

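The board's top is level at 135 mm across its width, so it is flush: all four pins are in, and the jar stands upright. I'll back away horizontally, then rise.

Request:
play_rows(increments=[[5,0,0,0,0,0,128],[20,0,0,0,0,0,128],[30,0,0,0,0,0,128],[35,0,0,0,0,0,128],[15,0,0,0,0,0,128]])

```text
clock: 7.2
tcp_pos: [0.4495, -0.0825, 0.1134]
orientation: [0.191, 3.123, -0.001]
contact_force: [1.0, -1.0, -0.4]
grip_width: 0.0429
```

Request:
play_rows(increments=[[0,0,-30,0,0,0,128],[0,0,-45,0,0,0,128],[0,0,-45,0,0,0,128],[0,0,-30,0,0,0,128],[0,0,0,0,0,0,128]])

```text
clock: 7.7
tcp_pos: [0.4469, -0.0811, 0.2703]
orientation: [0.187, 3.115, 0.0]
contact_force: [0.4, -0.2, 0.1]
grip_width: 0.0421
```

Request:
play_rows(increments=[[0,0,0,0,0,0,128],[0,0,0,0,0,0,128],[0,0,0,0,0,0,128]])

```text
clock: 8.0
tcp_pos: [0.4472, -0.0807, 0.2697]
orientation: [0.186, 3.112, 0.0]
contact_force: [-1.2, 0.1, 1.7]
grip_width: 0.0428
```

```bash

python3 - <<'E'
from h import *; from bench import r,grab_frame
pose(r)
f=grab_frame("scene"); boardcheck(f); cv2.imwrite("pics/s7.png",f["color"])
f=grab_frame("wrist"); cv2.imwrite("pics/w7.png",f["color"]); pickle.dump(f,open("w7.pkl","wb"))
E
```

```text
clock 8.0 sorter mm [-162.8    4. ] z 0.2697 rot err(tool) [0.002 0.024 0.001] F [-1.22  0.11  1.7 ] w 0.0428 j [ 0.1   0.06 -0.06  2.02  0.    1.04  1.49]
-0.03 [(135.7, 57), (135.8, 56), (135.9, 57), (134.9, 58), (134.9, 55), (135.1, 53), (135.8, 54)]
0.0 [(134.7, 61), (135.8, 59), (135.7, 60), (135.3, 59), (135.2, 60), (135.4, 59), (134.9, 59)]
0.03 [(135.0, 58), (135.3, 64), (135.0, 63), (135.3, 59), (135.2, 58), (135.4, 44), (135.2, 58)]
0.06 [(135.5, 61), (135.2, 64), (134.7, 67), (135.3, 62), (134.5, 63), (182.5, 4), (135.1, 62)]
0.1 [(135.1, 70), (134.9, 70), (135.2, 68), (134.7, 70), (137.4, 103), (160.2, 135), (135.6, 69)]
0.11 [(135.2, 81), (134.3, 87), (135.2, 75), (134.5, 75), (136.2, 87), (146.8, 131), (135.2, 69)]
```

View pics/s7.png

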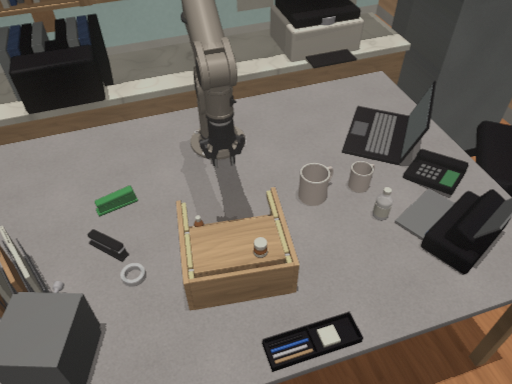

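View pics/w7.png

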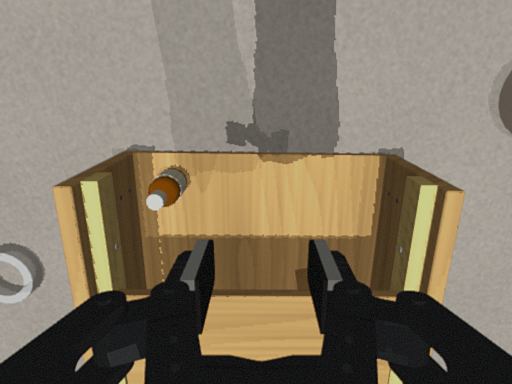

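The scene view shows the board flush, with the jar upright at about (260,247). The bystanders haven't moved, and the hand is clear in front of the sorter. I'm handing in.

```bash
python3 -c "
from bench import r; print(r.hand_in())"
```

```text
the job is handed in; nothing more can be done
None
```

The shelf board is home. I pushed it about 68 mm along the rails with the half-open fingertips at the middle of its front edge. It went at about 15–30 mm/s and the force readings between moves stayed under about 8 N. When the pins dropped in, the force rose to about 6 N. I then backed the hand straight out, raised it and handed the job in at about 8 s.

- **Board:** the last depth check put its top at 134.3–135.9 mm over its whole area, apart from the spots the jar covers. That is flush with the rail tops and level. The camera shows all four pins in their notches.
- **Jar and other things:** the jar is upright on the board. By eye, the mug, stapler, sanitizer, tape and vial had not moved. The carton, under the board, could not be checked in the last pictures.
- **Disagreements:** the first estimate of the sorter's angle, -0.133 rad, disagreed with a closer wrist-camera view by about 0.015 rad, so I used -0.12. I did not measure the board's final x position or squareness separately; I took both from the pins being seated.
- **Arm tracking:** the arm ran about 15 mm past one forward approach move. The depth views after the push showed no harm from it.

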